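Eject a spacer ring and stop it with the other finger

ROBOT

A 7-joint arm with a two-finger parallel gripper is mounted at the origin on a cart in front of the work surface, level with it; the furniture and walls round the work are solid. World frame = base frame: x ahead of the robot, y to its left, z up, the work surface at z = 0. Lengths are in m, angles in degrees, forces in N, time in s.
With the tool pointing down it reaches from about 0.425 to 0.875 m from the base axis. Payload 4.7 kg.
Tool frame: the origin (TCP) lies between the finger pads; the fingertips stand 22 mm ahead of it and the grasp point (between the pads) lies 3 mm ahead of it; z points along the fingers, y is the line along which they close (so a half turn about z gives the same grasp; the last joint's range is limited). The gripper opens to 87 mm and grips with 3 to 60 N. Pads are 19 mm wide; open, the fingers measure 117 mm over their backs; the gripper's body (75 mm by 190 mm) begins 51 mm behind the grasp point.
Start: joints at [75.006, 18.392, -4.016, 83.108, 1.295, 78.541, -3.26], TCP at [0.177, -0.625, 0.214] pointing down, gripper open.
Joint ranges: [-163.93, 163.93], [-17.29, 119.83], [-79.2, 71.16], [3.27, 140.29], [-89.18, 269.18], [5.43, 117.66], [-154.24, 154.24]. Speed limits (degrees/s): [147.25, 147.25, 180, 180, 180, 180, 180].

INTERFACE

Orientations are given as [roll, pitch, yaw] about the fixed x, y, z axes, in that order (R = Rz(yaw) Ry(pitch) Rx(roll)).
In Python, from cell import env gives the robot as it stands.
- The arm moves only by the tool drive_tool, never from a script. Its argument "moves" is a list of rows, each a list of 3 entries, a list of its own where there are three numbers: the shift along the tool's x, y, z in mm, then the turn, a rotation vector about the tool's x, y, z in rad, then the closure, from 0 (fully open) to 1 (shut). In form: [[[x, y, z], [wx, wy, wz], jaw], ...]. A call has 1 to 12 rows; each row shifts and turns the commanded pose from where the row before left it, along the tool's axes as they then stand; what a row does not reach is not made up. A row lasts 1/12 s, in which the tool goes at most 41.7 mm and 7.16 degrees, less where a joint would pass 70% of its speed; a pose out of reach is approached as far as the arm can. A call with a gripper value outside its range is refused whole. The fingers move at their own pace and stop on an object; "newtons" is the grip in N (left out, the last holds). Time passes only in rows, so rows that do not move let the fingers close. It gives the time, the measured TCP pose, the force, the opening and the grip force at its end, in the units of the state.
- env.get_obs(): the state, without advancing time (a new reading comes with each control period).
- env.read_camera(name): name is "scene" or "top" or "wrist"; returns (picture, depth): 480x640x3 uint8, blue, green, red; 480x640 float32, m along the optical axis (not along the pixel's ray), 0 where there is no reading.
- env.get_calibration(name): a dict with "fx", "fy", "cx", "cy" (pixels), "k1" (the pictures are not rectified: a ray, as slopes to the right and down, at radius r is drawn at 1 + k1 r^2 times it, then the intrinsics apply), "T" (4x4, takes a point from camera to world coordinates). Camera axes: x right, y down, z forward; pixel columns grow to the right and rows downward; lengths in m; the calibration is good to about 2 mm. A picture is of the moment at which its call begins: read the wrist's pose just before it. get_calibration takes no time and is no camera call; for the wrist camera it gives the pose at the moment of the call.
- env.sign_off(): hands the job in; it is judged then, once.
The state is a dict: "time_s": time; "qpos": joint angles; "joint_velocities": joint speeds; "effort": joint torques, N m; "tool_pos": TCP position; "tool_rot": TCP orientation; "force": force on the tool from outside, world axes, zero at the start; "wrist_torque": the same for the moment, N m; "grip_width": finger opening in m; "grasp_force": force on a finger pad.
Only numpy, scipy, OpenCV 4.12 (cv2) and the standard library are available. Lean on these libraries where they do the work, as an engineer would, in place of code of your own. Each camera call takes 0.05 s, during which the arm holds its last target. There are 200 camera calls.

TASK

A steel spacer ring stands on edge in its seat on the small wooden ramp. With one fingertip press the ramp's spring ejector pad down so that the ring pops over the sill, while the other finger stands in the lane and stops the ring before it rolls off the open lower end. Finish while still holding it like that, the pad kept down and the ring resting on edge against the finger, clear of the sill; do not push the ring out by hand, grip it or lift it, and leave the other tools where they are.

Things in the scene. Friction and masses are not known exactly. Their poses are not given: they have to be found in the camera images.
- ring_ramp: fixed wooden ramp, 137 (x) by 95 (y) mm; origin on the table near the middle of its base, z up. Its lane runs along x at y = -25 mm, 34 mm wide between guide walls 12 mm above its floor, sloping 10 degrees down to -x (roughly towards the robot). Lane floor 30 mm high at x = +35 (the ring's seat), 17 mm at x = -40; the lane's lower end at x = -62 is open, its upper end closed by a back stop
- ring: grey steel spacer ring, 54 mm across, 30 mm wide, 0.14 to 0.28 kg, standing on edge in the lane, free to roll. Origin on its axis at the flat face on the ramp's +y side; z is the ring's axis, level. Seated: axis at ramp x = +31, 56 mm high, top at 83 mm, front at x = +4. Stopped by an upright finger, its axis lies 27 mm uphill of that finger's uphill face
- sill (a point): middle of the round steel sill bar, 3 mm high, across the lane floor at ramp x = +22; it keeps the ring in its seat. A steel lifter bar in the floor under the ring rises as far as the pad goes down; at about 5 to 8 mm the ring tips over the sill and rolls down the lane in well under a second, too fast to be caught afterwards
- pad (a joint): travel of the ejector pad in m: 0 up (at the start), 0.010 fully down; a spring returns it. Pressing takes about 2.5 to 3.5 N at first, 4 to 5 N where the ring goes, 5.5 N fully down, then it stops hard
- pad_top (a point): centre of the top of the ejector pad, a dark steel rectangle 36 (x) by 24 (y) mm on a grey housing beside the lower part of the lane, at ramp x = -40, y = +26. Its top is 46 mm above the table when up, 36 mm when pressed; it moves straight down
- lane_stop (a point): point on the lane floor straight beside the pad (ramp x = -40, y = -25, 17 mm above the table), 51 mm from the pad's centre: a good place for the blocking finger. The lane is open above; a fingertip level with the pad's top hangs 19 to 29 mm above the floor here and stops the ring
- spindle_ring_1: bystander: another grey steel ring, 60 mm across, 20 mm high, lying flat at the right of the table
- setting_block: bystander: white setting block with a black knob, 40x60x46 mm, standing to the right of the ramp
- hexkey_8: bystander: dark hex key, 124 mm long, lying at the front right
- tape_measure: bystander: yellow tape measure, 78x36x61 mm, behind and left of the ramp
- spanner_17: bystander: bright steel spanner, 194 mm long, at the front edge left of the ramp
- pencil: bystander: red pencil, 118 mm long, behind the ramp
- wedge: bystander: wooden wedge, 120x30x24 mm, behind the ramp

How it is judged:
By the outcome, as a careful person would: the job done as asked, in the order asked, and still so for the second after the job is handed in, while the arm keeps its last pose, push and grip.
It also fails if it takes over 32 s, if anything falls off the work surface, if the arm or the gripper's body presses on something with over 40 N, if the wrist force passes 120 N, or if a joint passes its speed limit or range.

## Working session

There is one attempt and no reset: what is moved stays moved. The work goes in short steps, Python scripts to look and compute and a tool call to move; the robot and the scene stay as the last step left them, time stands still between calls to the robot, and variables do not carry over. Pictures are saved under pics/ and viewed, at most 10 in all, crops included, and the job is handed in when it is done.

Besides the shell and the picture viewer there is one more tool, called after "Call:" as a command line: name --argument value ..., lists and objects as JSON in quotes. drive_tool: Moves the arm, as the interface text tells. Its arguments: {"type":"object","properties":{"moves":{"type":"array"},"newtons":{"type":"number"}},"required":["moves"]}

```bash
mkdir -p pics
cat > h.py <<'E'
import numpy as np, cv2
from cell import env
def ray(c,u,v):
    p=cv2.undistortPoints(np.array([[[u,v]]],float),np.array([[c['fx'],0,c['cx']],[0,c['fy'],c['cy']],[0,0,1.]]),np.array([c['k1'],0,0,0.]))[0,0]
    return np.array([p[0],p[1],1.])
def w(c,u,v,d):
    return (np.array(c['T'])@np.append(ray(c,u,v)*d,1))[:3]
def atz(c,u,v,z):
    T=np.array(c['T']);r=T[:3,:3]@ray(c,u,v);o=T[:3,3]
    return o+r*(z-o[2])/r[2]
E
python3 - <<'E'
from h import *
import pickle
o=env.get_obs();print(o['time_s'],o['tool_pos'],o['tool_rot'],o['force'])
for n in ('scene','top'):
    im,d=env.read_camera(n);cv2.imwrite(f'pics/{n}0.png',im)
    c=env.get_calibration(n);pickle.dump((im,d,c),open(n+'.pkl','wb'));print(n,np.round(c['T'],3).tolist(),c['fx'])
E
```

```text
0.0 [ 0.1768013  -0.6249041   0.21307294] [-1.79891897e+02  6.47241349e-03  1.58044487e+01] [-0.49541334  0.11572535 -1.3478964 ]
scene [[0.86, -0.391, 0.329, 0.195], [-0.511, -0.672, 0.536, -0.758], [0.012, -0.629, -0.778, 0.888], [0.0, 0.0, 0.0, 1.0]] 470.724822446957
top [[0.016, -0.994, 0.105, 0.452], [-1.0, -0.015, 0.006, -0.201], [-0.004, -0.105, -0.994, 1.113], [0.0, 0.0, 0.0, 1.0]] 524.0446085166702
```

View pics/scene0.png

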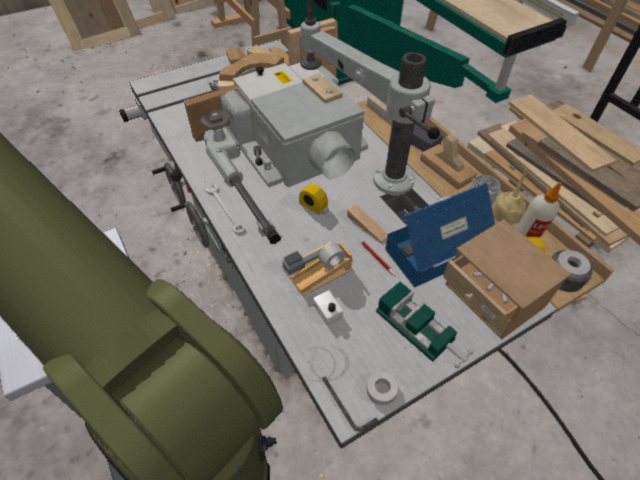

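View pics/top0.png

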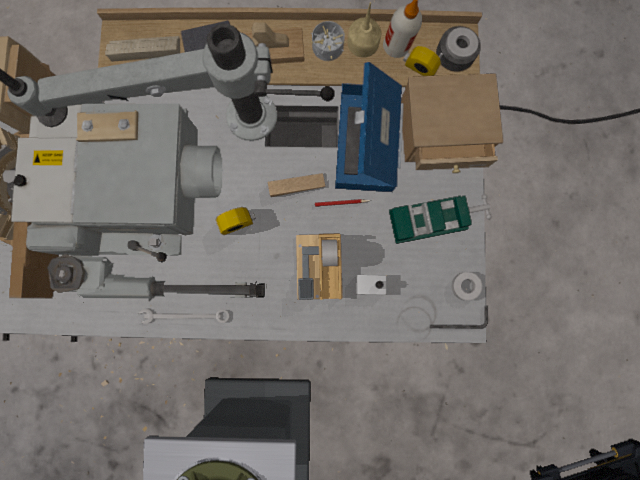

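The scene view has the ramp at about (318,268). In the top view it is at about (320,266), with the lane on the right, the ring at (330,253) and the pad housing at (306,288). I'll enlarge both.

Run:
```python
from h import *
import pickle
a=pickle.load(open('top.pkl','rb'))[0][225:310,280:360]
b=pickle.load(open('scene.pkl','rb'))[0][230:300,275:360]
r=lambda i:cv2.resize(i,(400,int(i.shape[0]*400/i.shape[1])),interpolation=cv2.INTER_CUBIC)
a=r(a);b=r(b);m=np.zeros((max(len(a),len(b)),800,3),np.uint8);m[:len(a),:400]=a;m[:len(b),400:]=b
cv2.imwrite('pics/crop0.png',m)
```

```text
(no output)
```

View pics/crop0.png

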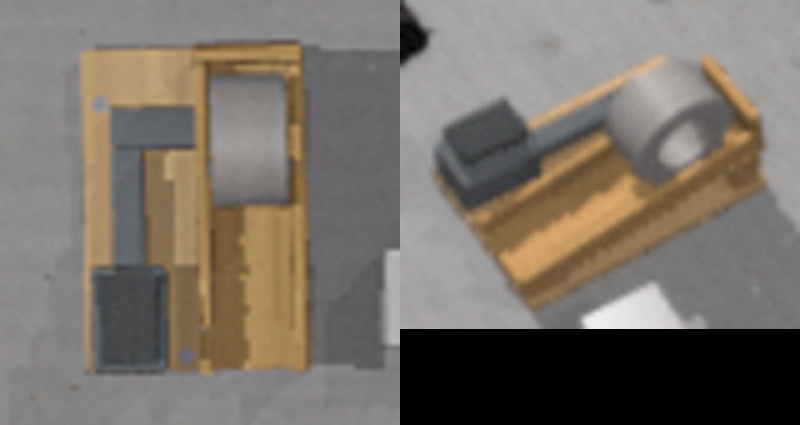

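The left crop (top view, 5x) shows the pad centre at crop (131,320), i.e. px (306.2,289), and the ring top at (249,138), i.e. (329.8,252.6). In the scene crop the pad centre is at px about (293.3,258.3).

Run:
```python
from h import *
import pickle
im,d,c=pickle.load(open('top.pkl','rb'));im2,d2,c2=pickle.load(open('scene.pkl','rb'))
pt=lambda x,y:(280+x/5-.4,225+y/5-.4)
def pw(x,y,z): return np.round(atz(c,*pt(x,y),z),4)
print('pad top',pw(131,320,.046),'depth',w(c,306,289,d[289,306]), 'scene',w(c2,293,258,d2[258,293]))
# triangulate
def tri(p1,p2):
    A=[];b=[]
    M=np.zeros((3,3));v=np.zeros(3)
    for cc,p in((c,p1),(c2,p2)):
        T=np.array(cc['T']);r=T[:3,:3]@ray(cc,*p);r/=np.linalg.norm(r);P=np.eye(3)-np.outer(r,r);M+=P;v+=P@T[:3,3]
    return np.linalg.solve(M,v)
print('tri pad',tri(pt(131,320),(293.1,258.1)))
print('ring top',pw(249,138,.083),w(c,330,252,d[252,330]))
print('pad corners',[pw(*q,.046) for q in((97,275),(163,273),(165,363),(100,366))])
print('base corners',[pw(*q,.0) for q in((82,50),(86,372))], 'right lane wall', pw(298,215,.04),pw(305,365,.025), 'right bottom',pw(311,370,0.01))
print('left wall',pw(203,60,.045),pw(205,365,.025))
```

```text
pad top [ 0.47  -0.175  0.046] depth [ 0.46921773 -0.17544028  0.0476452 ] scene [ 0.46814285 -0.17872606  0.04433549]
tri pad [ 0.47020384 -0.17479477  0.03809646]
ring top [ 0.5417 -0.2212  0.083 ] [ 0.54217185 -0.22237799  0.08233614]
pad corners [array([ 0.4881, -0.1608,  0.046 ]), array([ 0.4893, -0.1877,  0.046 ]), array([ 0.4529, -0.1891,  0.046 ]), array([ 0.4513, -0.1627,  0.046 ])]
base corners [array([ 0.5856, -0.1509,  0.    ]), array([ 0.4486, -0.1552,  0.    ])] right lane wall [ 0.5141 -0.2425  0.04  ] [ 0.453  -0.2467  0.025 ] right bottom [ 0.4509 -0.2498  0.01  ]
left wall [ 0.5768 -0.2026  0.045 ] [ 0.4523 -0.2054  0.025 ]
```

Call:
drive_tool --moves '[[[0, 0, 0], [0, 0, 0.06], 0.586], [[0, 0, 0], [0, 0, 0.06], 0.586], [[0, 0, 0], [0, 0, 0.06], 0.586], [[0, 0, 0], [0, 0, 0.06], 0.586], [[19, -26, 0], [0, 0, 0], 0.586], [[19, -26, 0], [0, 0, 0], 0.586], [[19, -26, 0], [0, 0, 0], 0.586], [[19, -26, 0], [0, 0, 0], 0.586], [[19, -26, 0], [0, 0, 0], 0.586], [[19, -26, 0], [0, 0, 0], 0.586], [[19, -26, 0], [0, 0, 0], 0.586], [[19, -26, 0], [0, 0, 0], 0.586]]'

```text
time_s: 1.1
tool_pos: [0.3219, -0.4105, 0.2138]
tool_rot: [-180.0, 0.0, 2.1]
force: [0.9, -0.6, 0.3]
grip_width: 0.036
grasp_force: 0.0
```

Call:
drive_tool --moves '[[[19, -26, 0], [0, 0, 0], 0.586], [[19, -26, 0], [0, 0, 0], 0.586], [[19, -26, 0], [0, 0, 0], 0.586], [[19, -26, 0], [0, 0, 0], 0.586], [[0, 0, 0], [0, 0, 0], 0.586], [[0, 0, 0], [0, 0, 0], 0.586], [[0, 0, 0], [0, 0, 0], 0.586]]'

```text
time_s: 1.68
tool_pos: [0.3931, -0.306, 0.2139]
tool_rot: [180.0, 0.0, 2.0]
force: [-0.5, -0.8, 0.2]
grip_width: 0.0361
grasp_force: 0.0
```

Call:
drive_tool --moves '[[[20, -26, 0], [0, 0, 0], 0.586], [[20, -26, 0], [0, 0, 0], 0.586], [[20, -26, 0], [0, 0, 0], 0.586], [[20, -25, 0], [0, 0, 0], 0.586], [[0, 0, 0], [0, 0, 0], 0.586], [[0, 0, 0], [0, 0, 0], 0.586], [[0, 0, 0], [0, 0, 0], 0.586]]'

```text
time_s: 2.27
tool_pos: [0.4689, -0.2017, 0.2138]
tool_rot: [180.0, 0.1, 1.9]
force: [0.1, -0.3, -0.3]
grip_width: 0.0363
grasp_force: 0.0
```

Run:
```python
from h import *
import pickle
o=env.get_obs();print(o['time_s'],o['tool_pos'],o['tool_rot'],o['force'])
c=env.get_calibration('wrist');im,d=env.read_camera('wrist');cv2.imwrite('pics/w1.png',im);pickle.dump((im,d,c),open('w1.pkl','wb'));print(np.round(c['T'],3),c['fx'])
```

```text
2.2667 [ 0.46894811 -0.20168873  0.2137771 ] [1.79968827e+02 6.41128716e-02 1.90286239e+00] [ 0.07661216 -0.34450557 -0.33632281]
[[ 0.034 -0.967 -0.251  0.537]
 [-0.999 -0.033 -0.008 -0.2  ]
 [-0.     0.251 -0.968  0.385]
 [ 0.     0.     0.     1.   ]] 388.93208223207796
```

View pics/w1.png

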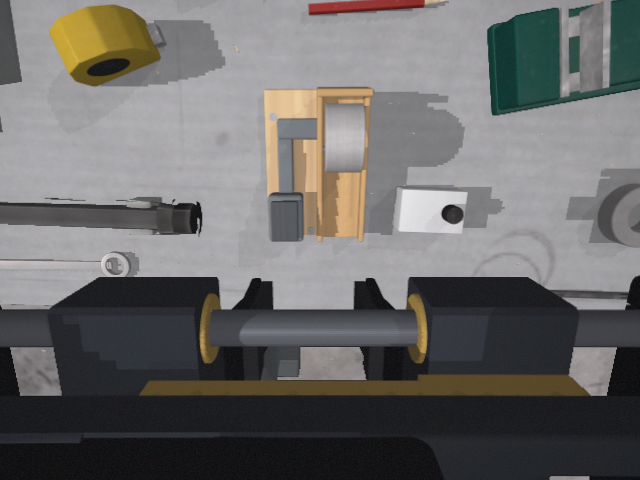

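Wrist view: the ramp is at (265-372, 88-242), the pad at about (287,220) and the ring at (345,137), still seated. I'll enlarge this one.

Run:
```python
from h import *
import pickle
im,d,c=pickle.load(open('w1.pkl','rb'))
cv2.imwrite('pics/w1c.png',cv2.resize(im[140:250,255:385],None,fx=5,fy=5,interpolation=cv2.INTER_CUBIC))
print(w(c,287,220,d[220,287]),w(c,345,137,d[137,345]))
```

```text
[ 0.47105188 -0.17949823  0.04589472] [ 0.54277762 -0.22385802  0.08482288]
```

View pics/w1c.png

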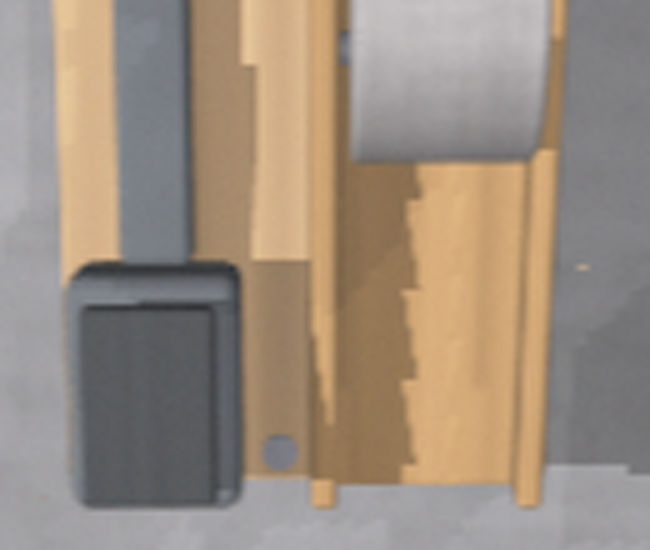

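Enlarged: the pad top spans crop (82..214, 307..503), centre about (148,405). The lane's inner wall edges are at columns 336 and 515 at row 480.

Run:
```python
from h import *
import pickle
im,d,c=pickle.load(open('w1.pkl','rb'))
q=lambda x,y,z:np.round(atz(c,255+x/5-.4,140+y/5-.4,z),4)
print('pad',q(148,405,.046),[q(*p,.046) for p in((82,307),(212,307),(215,503),(82,503))])
print('lane',q(336,480,.027),q(516,480,.027),q(336,250,.035),q(527,250,.035))
p=lambda u,v:w(c,u,v,d[v,u])
print(p(284,220),p(280,212),p(290,230))
```

```text
pad [ 0.4704 -0.177   0.046 ] [array([ 0.4875, -0.1652,  0.046 ]), array([ 0.4883, -0.1879,  0.046 ]), array([ 0.453 , -0.1893,  0.046 ]), array([ 0.4522, -0.1655,  0.046 ])]
lane [ 0.4535 -0.2114  0.027 ] [ 0.4547 -0.2454  0.027 ] [ 0.4977 -0.2095  0.035 ] [ 0.4988 -0.2437  0.035 ]
[ 0.47092449 -0.17683148  0.04570967] [ 0.47805174 -0.17323728  0.04618973] [ 0.46221039 -0.18235728  0.04645254]
```

Pad (0.470,-0.177) and lane centre (about 0.471,-0.228) match the stated sizes. Now I'll descend to about 10 mm above the pad.

Call:
drive_tool --moves '[[[2, 0, 16], [0, 0, 0], 0.586], [[0, 0, 20], [0, 0, 0], 0.586], [[0, 0, 20], [0, 0, 0], 0.586], [[0, 0, 20], [0, 0, 0], 0.586], [[0, 0, 20], [0, 0, 0], 0.586], [[0, 0, 20], [0, 0, 0], 0.586], [[0, 0, 15], [0, 0, 0], 0.586], [[0, 0, 5], [0, 0, 0], 0.586], [[0, 0, 0], [0, 0, 0], 0.586], [[0, 0, 0], [0, 0, 0], 0.586], [[0, 0, 0], [0, 0, 0], 0.586], [[0, 0, 0], [0, 0, 0], 0.586]]'

```text
time_s: 3.32
tool_pos: [0.4727, -0.2003, 0.0794]
tool_rot: [179.9, -0.1, 2.0]
force: [-0.1, 0.8, 0.2]
grip_width: 0.0359
grasp_force: 0.0
```

Run:
```python
from h import *
o=env.get_obs();print(o['time_s'],o['tool_pos'],o['tool_rot'],o['force'],o['grip_width'])
im,d=env.read_camera('wrist');a=im[140:440,170:470]
s=env.read_camera('scene')[0][225:300,270:360]
a=cv2.resize(a,(400,400));s=cv2.resize(s,(400,333),interpolation=cv2.INTER_CUBIC)
m=np.zeros((400,800,3),np.uint8);m[:,:400]=a;m[:333,400:]=s;cv2.imwrite('pics/w2.png',m)
```

```text
3.3167 [ 0.4726906  -0.20032282  0.07939269] [ 1.79923563e+02 -1.06766257e-01  2.01994424e+00] [-0.06536274  0.76616362  0.2018453 ] 0.035892910772931545
```

View pics/w2.png

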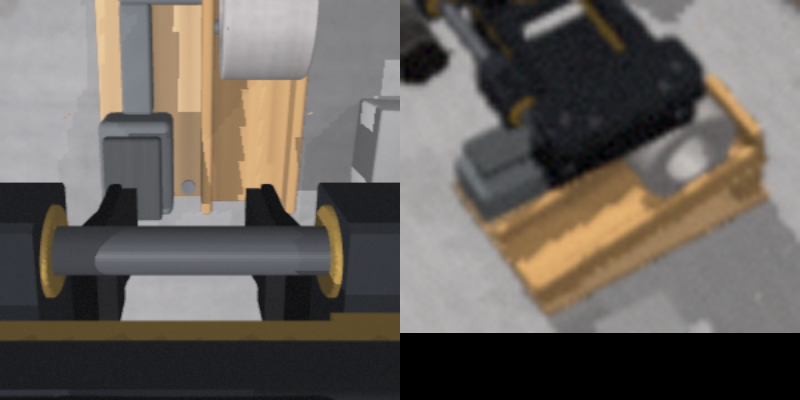

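Left: the ring is still seated. The left fingertip's front edge at (120,187) overlaps the pad region (103-162, 137-218), and the right fingertip at (265,187) is inside the lane (210-297). I'll check by projection where the tips stand.

Run:
```python
from h import *
from scipy.spatial.transform import Rotation as R
o=env.get_obs();c=env.get_calibration('wrist');T=np.linalg.inv(c['T'])
r=R.from_euler('xyz',o['tool_rot'],degrees=True).as_matrix();p=np.array(o['tool_pos'])
def pr(P):
    q=T[:3,:3]@P+T[:3,3];s=q[:2]/q[2];s=s*(1+c['k1']*s@s)
    return np.round(((np.array([c['fx']*s[0]+c['cx'],c['fy']*s[1]+c['cy']])-[170,140])*4/3),0)
for y in (-33,-18,18,33):
  for x in (-9.5,9.5): print(y,x,pr(p+r@np.array([x,y,22])/1e3))
q=lambda u,v,z:np.round(atz(c,170+u*.75,140+v*.75,z),4)
print('pad corners',q(103,137,.046),q(161,137,.046),q(162,217,.046),'lane',q(213,190,.028),q(288,190,.028))
```

```text
-33 -9.5 [105. 207.]
-33 9.5 [103. 161.]
-18 -9.5 [143. 207.]
-18 9.5 [142. 161.]
18 -9.5 [233. 207.]
18 9.5 [235. 161.]
33 -9.5 [271. 207.]
33 9.5 [273. 161.]
pad corners [ 0.4877 -0.1648  0.046 ] [ 0.4886 -0.1884  0.046 ] [ 0.4537 -0.1896  0.046 ] lane [ 0.4601 -0.2116  0.028 ] [ 0.4613 -0.2456  0.028 ]
```

Run:
```python
from h import *
import pickle
c=env.get_calibration('wrist');im,d=env.read_camera('wrist');pickle.dump((im,d,c),open('w3.pkl','wb'))
a=cv2.convertScaleAbs(im[225:385,220:420],alpha=2.2,beta=10)
cv2.imwrite('pics/w3.png',cv2.resize(a,(740,592),interpolation=cv2.INTER_CUBIC))
for v in (276,280,284,288,292,300):
  print(v,[(u,np.round(w(c,u,v,d[v,u]),3).tolist()) for u in (250,257,262,268,272,356,362,368,374,380)])
```

```text
276 [(250, [0.469, -0.166, 0.046]), (257, [0.469, -0.17, 0.046]), (262, [0.47, -0.173, 0.048]), (268, [0.47, -0.176, 0.047]), (272, [0.469, -0.178, 0.047]), (356, [0.461, -0.229, 0.016]), (362, [0.461, -0.233, 0.015]), (368, [0.46, -0.237, 0.014]), (374, [0.461, -0.24, 0.016]), (380, [0.461, -0.244, 0.016])]
280 [(250, [0.466, -0.166, 0.046]), (257, [0.483, -0.177, 0.092]), (262, [0.467, -0.173, 0.046]), (268, [0.467, -0.176, 0.047]), (272, [0.467, -0.179, 0.047]), (356, [0.457, -0.229, 0.014]), (362, [0.458, -0.233, 0.015]), (368, [0.484, -0.224, 0.091]), (374, [0.484, -0.227, 0.09]), (380, [0.458, -0.244, 0.015])]
284 [(250, [0.483, -0.174, 0.096]), (257, [0.482, -0.177, 0.095]), (262, [0.481, -0.179, 0.092]), (268, [0.481, -0.181, 0.092]), (272, [0.465, -0.179, 0.046]), (356, [0.483, -0.219, 0.092]), (362, [0.482, -0.222, 0.09]), (368, [0.485, -0.224, 0.096]), (374, [0.484, -0.226, 0.095]), (380, [0.455, -0.245, 0.014])]
288 [(250, [0.483, -0.175, 0.101]), (257, [0.482, -0.178, 0.099]), (262, [0.481, -0.179, 0.096]), (268, [0.481, -0.182, 0.096]), (272, [0.462, -0.179, 0.047]), (356, [0.482, -0.219, 0.096]), (362, [0.483, -0.221, 0.096]), (368, [0.483, -0.224, 0.096]), (374, [0.485, -0.226, 0.1]), (380, [0.452, -0.245, 0.014])]
292 [(250, [0.483, -0.176, 0.105]), (257, [0.482, -0.178, 0.103]), (262, [0.481, -0.18, 0.101]), (268, [0.481, -0.182, 0.101]), (272, [0.476, -0.183, 0.088]), (356, [0.481, -0.219, 0.096]), (362, [0.483, -0.221, 0.101]), (368, [0.483, -0.223, 0.102]), (374, [0.484, -0.225, 0.105]), (380, [0.484, -0.227, 0.105])]
300 [(250, [0.483, -0.177, 0.113]), (257, [0.481, -0.179, 0.109]), (262, [0.481, -0.181, 0.109]), (268, [0.479, -0.183, 0.103]), (272, [0.473, -0.183, 0.089]), (356, [0.477, -0.219, 0.095]), (362, [0.483, -0.22, 0.109]), (368, [0.483, -0.222, 0.109]), (374, [0.483, -0.224, 0.111]), (380, [0.485, -0.226, 0.114])]
```

View pics/w3.png

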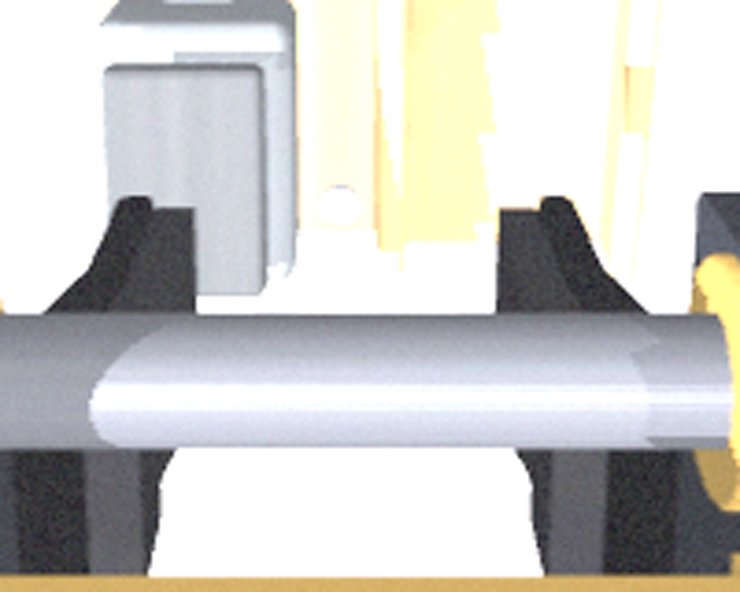

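The enlarged view shows finger ends at rows about 208 of the crop, and the depth there reads z≈0.09 rather than the expected 0.057. I'll check that against the other cameras.

Run:
```python
from h import *
import pickle
def cloud(n):
    im,d=env.read_camera(n);c=env.get_calibration(n)
    vv,uu=np.nonzero(d>0);p=np.c_[uu,vv].astype(float)
    s=cv2.undistortPoints(p[:,None],np.array([[c['fx'],0,c['cx']],[0,c['fy'],c['cy']],[0,0,1.]]),np.array([c['k1'],0,0,0.]))[:,0]
    z=d[vv,uu];P=np.c_[s*z[:,None],z]@np.array(c['T'])[:3,:3].T+np.array(c['T'])[:3,3]
    return uu,vv,P,im,d
print(env.get_obs()['tool_pos'])
for n in('wrist','scene'):
    u,v,P,im,d=cloud(n)
    m=(abs(P[:,0]-.4727)<.04)&(abs(P[:,1]+.2003)<.11)&(P[:,2]>.052)&(P[:,2]<.2)
    Q=P[m];dark=im[v[m],u[m]].mean(1)<70
    print(n,m.sum())
    for a in np.arange(.05,.2,.01):
        k=(Q[:,2]>=a)&(Q[:,2]<a+.01)&dark
        if k.sum()>2: print('%.2f'%a,k.sum(),np.round(Q[k].min(0),3),np.round(Q[k].max(0),3))
```

```text
[ 0.47238628 -0.19988393  0.07890608]
wrist 90566
0.08 117 [ 0.469 -0.226  0.086] [ 0.485 -0.173  0.09 ]
0.09 486 [ 0.47  -0.227  0.09 ] [ 0.485 -0.174  0.1  ]
0.10 506 [ 0.474 -0.227  0.1  ] [ 0.485 -0.174  0.11 ]
0.11 556 [ 0.462 -0.229  0.11 ] [ 0.485 -0.172  0.12 ]
0.12 138 [ 0.462 -0.229  0.12 ] [ 0.485 -0.172  0.13 ]
0.13 1297 [ 0.462 -0.224  0.13 ] [ 0.48  -0.177  0.14 ]
0.14 520 [ 0.467 -0.226  0.14 ] [ 0.485 -0.175  0.15 ]
0.15 1475 [ 0.451 -0.281  0.15 ] [ 0.512 -0.12   0.16 ]
0.16 5574 [ 0.453 -0.281  0.16 ] [ 0.512 -0.12   0.17 ]
0.17 11889 [ 0.463 -0.281  0.17 ] [ 0.512 -0.131  0.18 ]
0.18 24816 [ 0.471 -0.257  0.18 ] [ 0.512 -0.145  0.19 ]
0.19 30485 [ 0.49  -0.257  0.19 ] [ 0.501 -0.145  0.2  ]
scene 1742
0.08 3 [ 0.461 -0.227  0.088] [ 0.463 -0.221  0.09 ]
0.09 8 [ 0.461 -0.227  0.091] [ 0.464 -0.219  0.099]
0.10 5 [ 0.461 -0.228  0.103] [ 0.463 -0.224  0.108]
0.12 4 [ 0.462 -0.182  0.125] [ 0.469 -0.18   0.13 ]
0.13 16 [ 0.459 -0.182  0.13 ] [ 0.467 -0.171  0.14 ]
0.14 5 [ 0.459 -0.177  0.143] [ 0.462 -0.171  0.147]
0.15 33 [ 0.433 -0.288  0.157] [ 0.508 -0.119  0.16 ]
0.16 152 [ 0.433 -0.289  0.16 ] [ 0.509 -0.119  0.17 ]
0.17 250 [ 0.433 -0.288  0.17 ] [ 0.509 -0.121  0.18 ]
0.18 362 [ 0.433 -0.294  0.18 ] [ 0.512 -0.122  0.19 ]
0.19 753 [ 0.433 -0.297  0.19 ] [ 0.51 -0.11  0.2 ]
```

Both cameras agree that the fingertips really stand at z≈0.087, about 40 mm above the pad. The reported TCP height is biased about 30 mm low, while x and y are fine. I'll rely on vision and force, open slightly to centre both fingers, and go down in two stages.

Call:
drive_tool --moves '[[[0, 0, 5], [0, 0, 0], 0.53], [[0, 0, 5], [0, 0, 0], 0.53], [[0, 0, 5], [0, 0, 0], 0.53], [[0, 0, 5], [0, 0, 0], 0.53], [[0, 0, 5], [0, 0, 0], 0.53], [[0, 0, 5], [0, 0, 0], 0.53], [[0, 0, 2], [0, 0, 0], 0.53], [[0, 0, 0], [0, 0, 0], 0.53], [[0, 0, 0], [0, 0, 0], 0.53], [[0, 0, 0], [0, 0, 0], 0.53]]'

```text
time_s: 4.4
tool_pos: [0.4722, -0.1997, 0.0464]
tool_rot: [180.0, -0.0, 2.0]
force: [0.0, -0.8, 0.4]
grip_width: 0.0405
grasp_force: 0.0
```

Call:
drive_tool --moves '[[[0, 0, 2], [0, 0, 0], 0.53], [[0, 0, 1], [0, 0, 0], 0.53], [[0, 0, 1], [0, 0, 0], 0.53], [[0, 0, 0], [0, 0, 0], 0.53], [[0, 0, 0], [0, 0, 0], 0.53]]'

```text
time_s: 4.82
tool_pos: [0.4719, -0.1996, 0.0421]
tool_rot: [180.0, 0.0, 2.1]
force: [-0.0, -0.4, -0.2]
grip_width: 0.0409
grasp_force: 0.0
```

Call:
drive_tool --moves '[[[0, 0, 1], [0, 0, 0], 0.53], [[0, 0, 1], [0, 0, 0], 0.53], [[0, 0, 1], [0, 0, 0], 0.53], [[0, 0, 0], [0, 0, 0], 0.53], [[0, 0, 0], [0, 0, 0], 0.53], [[0, 0, 0], [0, 0, 0], 0.53]]'

```text
time_s: 5.32
tool_pos: [0.4719, -0.1996, 0.0391]
tool_rot: [180.0, -0.0, 2.0]
force: [-0.6, -0.1, 0.1]
grip_width: 0.0411
grasp_force: 0.0
```

Call:
drive_tool --moves '[[[0, 0, 1], [0, 0, 0], 0.53], [[0, 0, 1], [0, 0, 0], 0.53], [[0, 0, 0], [0, 0, 0], 0.53], [[0, 0, 0], [0, 0, 0], 0.53], [[0, 0, 0], [0, 0, 0], 0.53]]'

```text
time_s: 5.73
tool_pos: [0.4721, -0.1997, 0.0374]
tool_rot: [180.0, -0.0, 2.1]
force: [-0.5, -0.6, 2.5]
grip_width: 0.0411
grasp_force: 1.5
```

Contact came where expected: 2.5 N with the tip at about 0.046. Now the press, watching the force.

Call:
drive_tool --moves '[[[0, 0, 1], [0, 0, 0], 0.53], [[0, 0, 1], [0, 0, 0], 0.53], [[0, 0, 1], [0, 0, 0], 0.53], [[0, 0, 1], [0, 0, 0], 0.53], [[0, 0, 1], [0, 0, 0], 0.53], [[0, 0, 1], [0, 0, 0], 0.53], [[0, 0, 1], [0, 0, 0], 0.53], [[0, 0, 1], [0, 0, 0], 0.53], [[0, 0, 1], [0, 0, 0], 0.53], [[0, 0, 0], [0, 0, 0], 0.53], [[0, 0, 0], [0, 0, 0], 0.53], [[0, 0, 0], [0, 0, 0], 0.53]]'

```text
time_s: 6.73
tool_pos: [0.472, -0.1997, 0.0283]
tool_rot: [180.0, 0.0, 2.0]
force: [-0.3, -0.1, 5.8]
grip_width: 0.0412
grasp_force: 3.3
```

Run:
```python
from h import *
o=env.get_obs();print(o['time_s'],o['tool_pos'],o['tool_rot'],o['force'],o['grip_width'])
im,d=env.read_camera('wrist');a=cv2.convertScaleAbs(im[120:400,190:470],alpha=1.3)
s=env.read_camera('scene')[0][225:300,270:360]
a=cv2.resize(a,(400,400));s=cv2.resize(s,(400,333),interpolation=cv2.INTER_CUBIC)
m=np.zeros((400,800,3),np.uint8);m[:,:400]=a;m[:333,400:]=s;cv2.imwrite('pics/w4.png',m)
```

```text
6.7333 [ 0.47196918 -0.19970519  0.0283196 ] [1.79990202e+02 7.39971271e-04 2.04003926e+00] [-0.26358269 -0.07888293  5.83251355] 0.04115370484876841
```

View pics/w4.png

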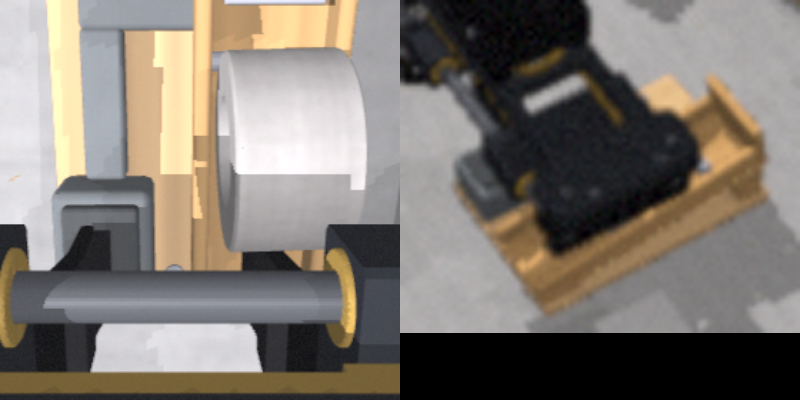

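The ring has popped over the sill and rests on edge against the right finger (ring spans (218-365, 48-250), seat visible behind). The pad is down under the left finger. I'll press slightly further for a firm hold and let it settle.

Call:
drive_tool --moves '[[[0, 0, 0.5], [0, 0, 0], 0.53], [[0, 0, 0.5], [0, 0, 0], 0.53], [[0, 0, 0], [0, 0, 0], 0.53], [[0, 0, 0], [0, 0, 0], 0.53], [[0, 0, 0], [0, 0, 0], 0.53], [[0, 0, 0], [0, 0, 0], 0.53], [[0, 0, 0], [0, 0, 0], 0.53], [[0, 0, 0], [0, 0, 0], 0.53]]'

```text
time_s: 7.5
tool_pos: [0.472, -0.1997, 0.0279]
tool_rot: [180.0, 0.0, 2.0]
force: [-3.0, 0.2, 10.2]
grip_width: 0.0408
grasp_force: 5.6
```

Run:
```python
from h import *
o=env.get_obs();print(o['time_s'],o['tool_pos'],o['force'])
c=env.get_calibration('wrist');im,d=env.read_camera('wrist')
for x,y in((290,60),(290,120),(290,180),(290,230)):
    u,v=int(190+x*.7),int(120+y*.7);print(np.round(w(c,u,v,d[v,u]),4))
u,v=int(190+100*.7),int(120+220*.7)
print('pad',np.round(w(c,u,v,d[v,u]),4))
a=cv2.convertScaleAbs(im[120:400,190:470],alpha=1.3);cv2.imwrite('pics/w5.png',cv2.resize(a,(400,400)))
```

```text
7.5 [ 0.4719968  -0.19972753  0.02794742] [-2.98247732  0.23999181 10.2059218 ]
[ 0.5351 -0.2258  0.063 ]
[ 0.5225 -0.2245  0.075 ]
[ 0.5096 -0.2249  0.0789]
[ 0.4959 -0.2271  0.0736]
pad [ 0.4842 -0.177   0.0372]
```

View pics/w5.png

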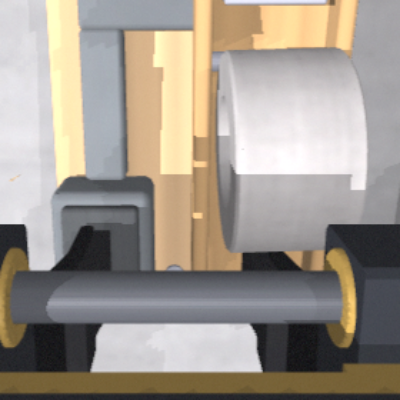

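The ring is unmoved against the finger at about (290,150), axis at x≈0.510. The pad is fully down at z≈0.037 with 10 N on it.

```bash
python3 -c "
from cell import env
print(env.sign_off())"
```

```text
the job is handed in; nothing more can be done
None
```

The job is handed in: the ring popped over the sill and rests on edge against the blocking finger, clear of the sill, with the pad held fully down at about 10 N; 7.5 s of the 32 s had passed at the last reading.

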